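# Load a tube rack through the sprung flap of a sample loader

### The arm

A 6-joint arm with a two-finger parallel gripper is mounted at the origin on the work surface. World frame = base frame: x ahead of the robot, y to its left, z up, the work surface at z = 0. Lengths are in mm, angles in degrees, forces in N, time in s.
With the tool pointing down it reaches from about 275 to 850 mm from the base axis. Payload 19 kg.
Tool frame: the origin (TCP) lies midway between the tips of the shut fingers; the grasp point (between the pads) lies 19 mm behind it; z points along the fingers, y is the line along which they close (so a half turn about z gives the same grasp; the last joint's range is limited). The gripper opens to 85 mm and grips with 20 to 120 N. Pads are 22 mm wide; open, the fingers measure 114 mm over their backs; the gripper's body (76 mm by 85 mm) begins 54 mm behind the grasp point. The pads swing forward as they close: fully open they stand 13 mm farther back than shut.
Start: joints at [58.614, 8.623, 82.357, -0, 89.026, -7.678], TCP at [231.203, 526.437, 231.267] pointing down, gripper open.
Joint ranges: [-160.23, 160.23], [-39.13, 120.54], [6.94, 153.29], [-79.49, 259.48], [9.18, 160.14], [-161.06, 161.06]. Speed limits (degrees/s): [108.29, 108.29, 127.2, 172.46, 172.46, 172.46].

### API

Orientations are given as a 3x3 rotation matrix whose columns are the frame's x, y, z axes.
In Python, from station import sensors, eyes, hand_in gives the robot as it stands.
- The arm moves only by the tool servo_tool, never from a script. Its argument "motion" is a list of rows, each an object of numbers: "dx", "dy", "dz": the shift along the world's x, y, z in mm; "wx", "wy", "wz": the turn, a rotation vector about the world's x, y, z in degrees; "fingers": the finger opening in mm, from 0 to 85.4. In form: [{"dx": .., "dy": .., "dz": .., "wx": .., "wy": .., "wz": .., "fingers": ..}, ...]. A call has 1 to 20 rows; each row is the pose to reach, as a shift and turn from the pose commanded when the call began; what a row does not reach only later rows make up. A row lasts 1/12 s, in which the tool goes at most 41.7 mm and 7.16 degrees, less where a joint would pass 70% of its speed; a pose out of reach is approached as far as the arm can. A call with a gripper value outside its range is refused whole. The fingers move at their own pace and stop on an object; "grip_force" is the grip in N (left out, the last holds). Time passes only in rows, so rows that repeat a pose let the fingers close. It gives the time, the measured TCP pose, the force, the opening and the grip force at its end, in the units of the state.
- sensors.observe(): the state, without advancing time (a new reading comes with each control period).
- eyes.grab_frame(name): name is "scene" or "top" or "wrist"; returns a dict with "image" (400x640x3 uint8, red, green, blue), "z_map" (400x640 float32, mm along the optical axis (not along the pixel's ray), 0 where there is no reading), "vfov" (degrees; the focal length in pixels is half the picture's height over the tangent of half this angle, whatever the lens; pixels are square), "cx", "cy" (the principal point, pixels), "extrinsics" (4x4, takes a point from world to camera coordinates). Camera axes: x right, y down, z forward; pixel columns grow to the right and rows downward; lengths in mm; the calibration is good to about 2 mm. A picture is of the moment at which its call begins.
- hand_in(): hands the job in; it is judged then, once.
The state is a dict: "time": time; "joint_positions": joint angles; "dq": joint speeds; "joint_torque": joint torques, N m; "tcp_pos": TCP position; "eef_rot": TCP orientation; "contact_force": force on the tool from outside, world axes, zero at the start; "wrist_torque": the same for the moment, N m; "gripper_width": opening from 0.0 (shut) to 1.0 (fully open); "grip_force": force on a finger pad.
Only numpy, scipy, OpenCV 4.12 (cv2) and the standard library are available. Lean on these libraries where they do the work, as an engineer would, in place of code of your own. Each camera call takes 0.05 s, during which the arm holds its last target. There are 200 camera calls.

### The job

Pick up the rack that holds the capped tubes by its handle, stand it nose first in the open entry of the sample loader, and slide it along the lane through the sprung flap, right home, until its nose has pushed the plunger hidden under the hood fully in and the flap has shut again behind it. Feel for the plunger and press it in gently, without ramming it; then let go and leave the rack there. Leave the empty rack and the other things on the bench where they are.

Things in the scene. Friction and masses are not known exactly. Their poses are not given: they have to be found in the camera images.
- rack: The rack to load: plain aluminium bar 100 long, 30 wide, 30 high (foremost 12 mm, the nose, 24 wide), with three capped tubes (x = -10, 12, 34 mm; tops 48 mm above the underside) and an upright handle at its tail. 0.32 to 0.52 kg. Origin: centre of the underside; +x towards the nose (x = 50 mm), tail face at x = -50 mm, z up. Stands on the bench.
- handle (a point): Grip point of the tube rack's handle, at x = -36 mm, 58 mm above the underside. The handle is a block 20 long (rack's x) by 14 wide (rack's y), from 30 to 72 mm above the underside. Grip it across the 14 mm; held so, the fingers stay above the loader's walls. Axes as the rack's.
- empty_rack: A second rack, the same bar and handle but with no tubes, only three dark holes: leave it alone. Same origin and axes.
- loader: Sample loader, fixed, pale plastic. Origin: at bench level on the lane's centre line, in the plane of the shut flap; +x along the lane, inwards. Lane floor 5 mm above the bench, x = -115 to 240 mm; 34 mm between its walls, wall tops 30 mm above the bench, open above up to x = 155. Just behind the flap (x = 0 to 66 mm) the +y wall is set back 10 mm as a pocket for the open flap.
- entry (a point): On the lane floor, 58 mm in front of the loader's origin: where the centre of a rack stands whose nose is 8 mm short of the flap. The entry is open above; its side walls narrow from 72 mm apart (105 mm before the flap) to 34 mm apart (30 mm before it). Axes as the loader's.
- hood_mouth (a point): On the lane floor at x = 155 mm of the loader: where the hood begins (underside 60, top 67 mm above the bench). Tubes pass below it, the handle stays outside. Under it, unseen, waits the plunger: its face is somewhere from x = 160 to 200 mm of the loader, differing from case to case; only pushing the rack there tells where. Axes as the loader's.
- flap (a joint): Flap angle, rad: 0 shut, up to 1.6 swung inwards (it opens only inwards). Dark plastic plate 36 wide, 3 thick, top 35 mm above the bench, on a vertical hinge at the lane's +y side (x = 2, y = 22 mm of the loader), sprung shut. Pushing it open takes up to about 8 N; it then presses sideways on the rack with about 5 N until the tail has passed x = 41 mm, and swings shut.
- plunger (a joint): How far the hidden plunger is pushed in, m: 0 untouched, 0.008 fully in; 0.0065 is enough. Its return spring is light (0.6 N fully in, too weak to shift the standing rack); fully in, it meets a yielding end stop, where the force rises by about 4 to 5 N per mm. More than 20 N damages it.
- dish: Low closed dish, 58 across, 14 high, a bystander. Origin: centre of the underside.
- bottle: Small reagent bottle, 52 across, 115 high, a bystander. Origin: centre of the underside.
- beaker: Glass beaker, 64 across, 75 high, a bystander. Origin: centre of the underside.
- pipette: White hand pipette lying on the bench beyond the loader, 260 long, 30 wide, 24 high, a bystander. Origin: on the bench under its middle.
Mind the look-alikes: they are no part of the job. What is shaped like the rack but orange is not meant.

How it is judged (in metres and radians):
On the way, in this order (a step that is already met when the one before it is completed fails the run):
1. the tube rack stands in the loader's entry, nose inwards, in front of the flap (x of rack in the frame of loader between -0.13 and -0.045 m and y of rack in the frame of loader between -0.02 and 0.02 m and z of rack in the frame of loader below 0.012 m and angle between the x axis of rack and the x axis of loader, either way round below 0.35 rad), for 0.2 s.
2. the rack, sliding on the lane floor, holds the flap open (value of joint flap above 0.7 rad and x of rack in the frame of loader between -0.035 and 0.08 m and z of rack in the frame of loader below 0.012 m), for 0.1 s.
At the end, for the whole second after the job is handed in: The tube rack stands upright and still on the lane floor wholly behind the flap (its centre more than 90 mm past it, within 20 mm of the lane's centre line), its nose holding the plunger at least 6.5 mm in, and the flap is shut (under 0.1 rad) (value of joint flap below 0.1 rad and value of joint plunger above 0.0065 m and x of rack in the frame of loader above 0.09 m and y of rack in the frame of loader between -0.02 and 0.02 m and z of rack in the frame of loader below 0.012 m and angle between rack's own z axis and vertical below 0.1 rad and linear speed of rack below 0.01 m/s); the robot touches nothing.
It fails at once if the plunger is rammed (more than 20 N) (contact force between rack and plunger above 20 N).
It fails at once if another thing on the bench is shifted by more than 25 mm (distance of any of empty_rack, dish, bottle, beaker, pipette from where it was at the start of the episode above 0.025 m).
It also fails if it takes over 67 s, if anything falls off the work surface, if the arm or the gripper's body presses on something with over 40 N, if the wrist force passes 120 N, or if a joint passes its speed limit or range.

## Working session

There is one attempt and no reset: what is moved stays moved. The work goes in short steps, Python scripts to look and compute and a tool call to move; the robot and the scene stay as the last step left them, time stands still between calls to the robot, and variables do not carry over. Pictures are saved under pics/ and viewed, at most 10 in all, crops included, and the job is handed in when it is done.

Besides the shell and the picture viewer there is one more tool, called after "Emit:" by a JSON object that holds its "fn" and its "kwargs". servo_tool: Moves the arm, as the interface text tells. Its arguments: {"type":"object","properties":{"motion":{"type":"array","items":{"type":"object","properties":{"dx":{"type":"number"},"dy":{"type":"number"},"dz":{"type":"number"},"wx":{"type":"number"},"wy":{"type":"number"},"wz":{"type":"number"},"fingers":{"type":"number"}}}},"grip_force":{"type":"number"}},"required":["motion"]}

```bash
mkdir -p pics
cat > h.py <<'E'
from station import sensors, eyes, hand_in
import numpy as np, cv2
def grab(n,save=None):
    f=eyes.grab_frame(n)
    if save: cv2.imwrite('pics/'+save,f['image'][:,:,::-1])
    return f
def cloud(f):
    h,w=f['z_map'].shape; F=h/2/np.tan(np.radians(f['vfov']/2))
    v,u=np.mgrid[:h,:w]; z=f['z_map'].astype(float)
    P=np.stack([(u-f['cx'])/F*z,(v-f['cy'])/F*z,z],-1)
    E=np.array(f['extrinsics']); W=(P-E[:3,3])@E[:3,:3]
    W[z==0]=np.nan
    return W
E
python3 - <<'E'
from h import *
for n in('top','scene'):
    f=grab(n,n+'1.png'); np.savez(n+'1.npz',W=cloud(f),im=f['image'])
    print(n,f['extrinsics'],f['vfov'])
E
```

```text
top [[ 2.92469954e-02 -9.99217404e-01 -2.66306799e-02 -4.97840276e+01]
 [-9.85202790e-01 -2.43151110e-02 -1.69659182e-01  5.45277785e+02]
 [ 1.68878879e-01  3.11986415e-02 -9.85142918e-01  1.04373573e+03]
 [ 0.00000000e+00  0.00000000e+00  0.00000000e+00  1.00000000e+00]] 48.994825487660435
scene [[ 3.79855686e-01  9.25004032e-01 -8.78622382e-03 -1.57505432e+02]
 [ 5.78037876e-01 -2.44767019e-01 -7.78435174e-01 -2.70911466e+02]
 [-7.22206253e-01  2.90614257e-01 -6.27663510e-01  1.37932530e+03]
 [ 0.00000000e+00  0.00000000e+00  0.00000000e+00  1.00000000e+00]] 51.00897147422157
```

View pics/top1.png

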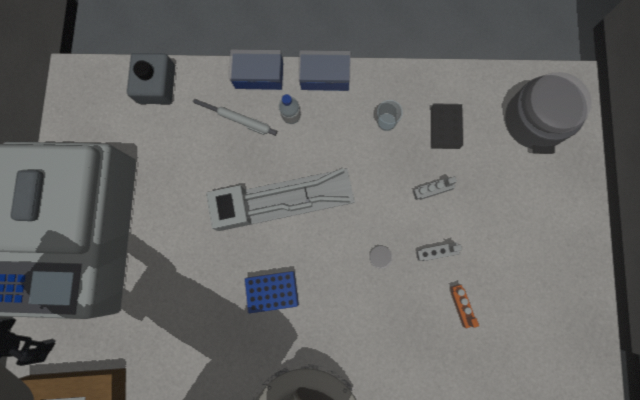

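View pics/scene1.png

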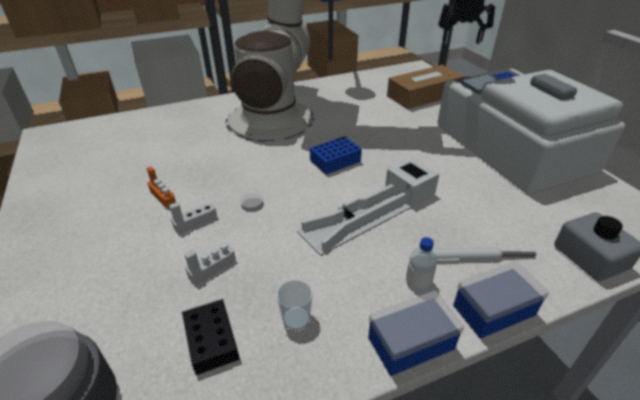

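The top view shows the tubed rack at about (435,187), handle right and nose left. The empty rack is at (438,250). The loader's entry is at (345,188), its flap near (307,195) and its hood at (228,207). Next I'll measure from depth.

Run:
```python
from h import *
d=np.load('top1.npz');W=d['W'];im=d['im']
def reg(u0,u1,v0,v1,z0,z1):
    A=W[v0:v1,u0:u1].reshape(-1,3); return A[(A[:,2]>z0)&(A[:,2]<z1)]
def box(P):
    r=cv2.minAreaRect(P[:,:2].astype(np.float32)); return np.round(cv2.boxPoints(r),1).tolist(),np.round(r[0],1),np.round(r[1],1),round(r[2],1)
b=reg(100,500,130,330,-15,10); print('bench z',np.median(b[:,2]))
R=reg(405,465,165,210,12,90);print('rack',len(R),box(R),R[:,2].max())
Hd=reg(405,465,165,210,60,90);print('handle top',len(Hd),np.median(Hd,0),box(Hd))
T=reg(405,465,165,210,40,56);print('tubes',box(T))
L=reg(200,360,165,235,18,40);print('walls',len(L),box(L))
H=reg(200,360,165,235,55,75);print('hood',len(H),box(H),np.median(H[:,2]))
D=reg(200,360,165,235,3,40)
print('loader all',box(D))
# larger view
c=im[150:270,195:475][:,:,::-1]
cv2.imwrite('pics/crop1.png',cv2.resize(c,None,fx=2.8,fy=2.8,interpolation=cv2.INTER_CUBIC))
```

```text
bench z 1.6422727994171262
rack 520 ([[553.0999755859375, -261.6000061035156], [585.5, -356.70001220703125], [614.5, -346.79998779296875], [582.0999755859375, -251.6999969482422]], array([ 583.8, -304.2]), array([ 30.6, 100.5]), 18.8) 76.19027291972371
handle top 58 [ 594.7816019  -336.85366      73.10429733] ([[585.9000244140625, -330.6000061035156], [592.0999755859375, -349.3999938964844], [605.0, -345.1000061035156], [598.9000244140625, -326.3999938964844]], array([ 595.5, -337.9]), array([13.7, 19.7]), 18.1)
tubes ([[562.0, -268.0], [591.7999877929688, -347.70001220703125], [606.5999755859375, -342.20001220703125], [576.7999877929688, -262.5]], array([ 584.3, -305.1]), array([15.8, 85.1]), 20.5)
walls 956 ([[462.8999938964844, 240.8000030517578], [543.9000244140625, -95.5], [632.9000244140625, -74.0], [551.9000244140625, 262.20001220703125]], array([547.9,  83.4]), array([ 91.5, 345.9]), 13.6)
hood 1334 ([[462.79998779296875, 242.1999969482422], [482.70001220703125, 156.5], [573.2000122070312, 177.5], [553.2999877929688, 263.29998779296875]], array([518. , 209.9]), array([92.9, 88. ]), 13.1) 67.6051932078618
loader all ([[453.5, 296.20001220703125], [463.0, -121.5], [645.0999755859375, -117.30000305175781], [635.5999755859375, 300.29998779296875]], array([549.3,  89.4]), array([182.1, 417.8]), 1.3)
```

View pics/crop1.png

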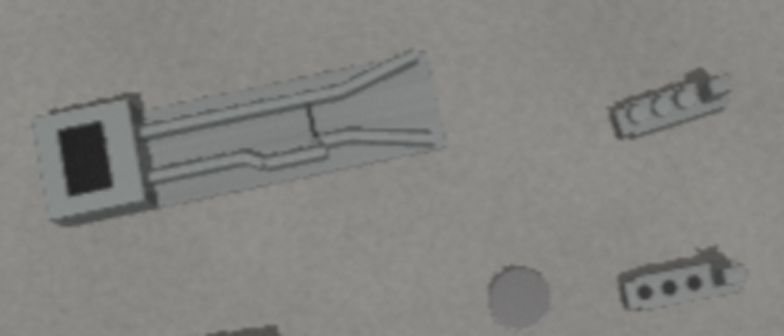

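The enlarged crop confirms the tubed rack is the upper one, at crop (670,105). The loader's pocket and hinge are on the robot's side, and the flap is the dark line at about (313,122). Next I'll refine the lane line and read the tool pose.

Run:
```python
from h import *
d=np.load('top1.npz');W=d['W'].reshape(-1,3)
for a in (103.2,103.5):
    a=np.radians(a);ax=np.array([np.cos(a),np.sin(a)]);ay=np.array([-ax[1],ax[0]])
    o=np.array([528,167])-155*ax
    x=(W[:,:2]-o)@ax;y=(W[:,:2]-o)@ay;z=W[:,2]
    m=(z>26)&(z<36)
    for lo in range(-105,155,20):
        q=m&(x>lo)&(x<lo+20)&(abs(y)<50)
        p=y[q&(y>0)];n=y[q&(y<0)]
        print(lo,[f(s) if len(s) else None for s in(p,n) for f in (lambda s:round(s.min(),1),lambda s:round(np.median(s),1),lambda s:round(s.max(),1))])
    q=(z>60)&(z<75)&(abs(y)<70)&(x>100)&(x<280);print('hood',x[q].min(),x[q].max(),y[q].min(),y[q].max(),o)
s=sensors.observe();print(s['eef_rot'],s['tcp_pos'],s['gripper_width'],s['contact_force'],s['time'])
```

```text
-105 [np.float64(30.0), np.float64(36.1), np.float64(41.2), np.float64(-44.2), np.float64(-38.6), np.float64(-32.7)]
-85 [np.float64(26.1), np.float64(31.5), np.float64(37.7), np.float64(-38.5), np.float64(-33.5), np.float64(-27.4)]
-65 [np.float64(21.3), np.float64(26.2), np.float64(31.4), np.float64(-34.3), np.float64(-28.2), np.float64(-22.8)]
-45 [np.float64(16.8), np.float64(22.1), np.float64(27.7), np.float64(-29.8), np.float64(-24.2), np.float64(-18.7)]
-25 [np.float64(15.4), np.float64(20.1), np.float64(24.4), np.float64(-26.6), np.float64(-21.5), np.float64(-17.7)]
-5 [np.float64(1.4), np.float64(28.7), np.float64(33.4), np.float64(-25.7), np.float64(-21.2), np.float64(-3.7)]
15 [np.float64(25.6), np.float64(30.0), np.float64(33.9), np.float64(-25.9), np.float64(-21.4), np.float64(-17.0)]
35 [np.float64(24.3), np.float64(28.8), np.float64(33.6), np.float64(-26.4), np.float64(-21.5), np.float64(-17.8)]
55 [np.float64(17.2), np.float64(22.8), np.float64(30.2), np.float64(-26.0), np.float64(-21.1), np.float64(-17.6)]
75 [np.float64(16.0), np.float64(20.7), np.float64(24.7), np.
[... 1673 characters left out ...]
oat64(16.1), np.float64(20.7), np.float64(25.3), np.float64(-25.2), np.float64(-21.1), np.float64(-16.8)]
115 [np.float64(16.7), np.float64(21.4), np.float64(24.9), np.float64(-25.7), np.float64(-20.6), np.float64(-16.6)]
135 [np.float64(16.4), np.float64(21.4), np.float64(34.5), np.float64(-25.6), np.float64(-20.6), np.float64(-16.4)]
hood 154.99988704231902 243.00373742244545 -46.74521493983268 45.98737404892048 [564.1840314   16.28266234]
[[-9.15614286e-01  4.02057356e-01 -6.01779758e-04]
 [ 4.02057768e-01  9.15613822e-01 -9.38150564e-04]
 [ 1.73807529e-04 -1.10093429e-03 -9.99999379e-01]] [231.07193396 526.27193623 230.75129246] 0.998444280471812 [-0.23070734 -0.33458266 -0.10168098] 0.1
```

Emit:
{"fn": "servo_tool", "kwargs": {"motion": [{"dx": 364,"dy": -864,"dz": -30,"wz": -47.5},{"dx": 364,"dy": -864,"dz": -30,"wz": -47.5},{"dx": 364,"dy": -864,"dz": -30,"wz": -47.5},{"dx": 364,"dy": -864,"dz": -30,"wz": -47.5},{"dx": 364,"dy": -864,"dz": -30,"wz": -47.5},{"dx": 364,"dy": -864,"dz": -30,"wz": -47.5},{"dx": 364,"dy": -864,"dz": -30,"wz": -47.5},{"dx": 364,"dy": -864,"dz": -30,"wz": -47.5},{"dx": 364,"dy": -864,"dz": -30,"wz": -47.5},{"dx": 364,"dy": -864,"dz": -30,"wz": -47.5},{"dx": 364,"dy": -864,"dz": -30,"wz": -47.5},{"dx": 364,"dy": -864,"dz": -30,"wz": -47.5},{"dx": 364,"dy": -864,"dz": -30,"wz": -47.5},{"dx": 364,"dy": -864,"dz": -30,"wz": -47.5},{"dx": 364,"dy": -864,"dz": -30,"wz": -47.5},{"dx": 364,"dy": -864,"dz": -30,"wz": -47.5},{"dx": 364,"dy": -864,"dz": -30,"wz": -47.5},{"dx": 364,"dy": -864,"dz": -30,"wz": -47.5},{"dx": 364,"dy": -864,"dz": -30,"wz": -47.5},{"dx": 364,"dy": -864,"dz": -30,"wz": -47.5}]}}

```text
invalid input
```

Emit:
{"fn": "servo_tool", "kwargs": {"motion": [{"dx": 60,"dy": -144,"dz": -30,"wx": 0,"wy": 0,"wz": -28,"fingers": 85},{"dx": 60,"dy": -144,"dz": -30,"wx": 0,"wy": 0,"wz": -28,"fingers": 85},{"dx": 60,"dy": -144,"dz": -30,"wx": 0,"wy": 0,"wz": -28,"fingers": 85},{"dx": 60,"dy": -144,"dz": -30,"wx": 0,"wy": 0,"wz": -28,"fingers": 85}], "grip_force": 40}}

```text
time: 0.43
tcp_pos: [291.3, 380.1, 200.3]
eef_rot: [[-0.615, 0.789, -0.001], [0.789, 0.615, -0.001], [-0.0, -0.001, -1.0]]
contact_force: [0.5, 0.9, -0.2]
gripper_width: 0.999
grip_force: 0.0
```

Emit:
{"fn": "servo_tool", "kwargs": {"motion": [{"dx": 304,"dy": -718,"dz": 0,"wx": 0,"wy": 0,"wz": -19,"fingers": 85},{"dx": 304,"dy": -718,"dz": 0,"wx": 0,"wy": 0,"wz": -19,"fingers": 85},{"dx": 304,"dy": -718,"dz": 0,"wx": 0,"wy": 0,"wz": -19,"fingers": 85},{"dx": 304,"dy": -718,"dz": 0,"wx": 0,"wy": 0,"wz": -19,"fingers": 85},{"dx": 304,"dy": -718,"dz": 0,"wx": 0,"wy": 0,"wz": -19,"fingers": 85},{"dx": 304,"dy": -718,"dz": 0,"wx": 0,"wy": 0,"wz": -19,"fingers": 85},{"dx": 304,"dy": -718,"dz": 0,"wx": 0,"wy": 0,"wz": -19,"fingers": 85},{"dx": 304,"dy": -718,"dz": 0,"wx": 0,"wy": 0,"wz": -19,"fingers": 85},{"dx": 304,"dy": -718,"dz": 0,"wx": 0,"wy": 0,"wz": -19,"fingers": 85},{"dx": 304,"dy": -718,"dz": 0,"wx": 0,"wy": 0,"wz": -19,"fingers": 85},{"dx": 304,"dy": -718,"dz": 0,"wx": 0,"wy": 0,"wz": -19,"fingers": 85},{"dx": 304,"dy": -718,"dz": 0,"wx": 0,"wy": 0,"wz": -19,"fingers": 85},{"dx": 304,"dy": -718,"dz": 0,"wx": 0,"wy": 0,"wz": -19,"fingers": 85},{"dx": 304,"dy": -718,"dz": 0,"wx": 0,"wy": 0,"wz": -19,"fingers": 85},{"dx": 304,"dy": -718,"dz": 0,"wx": 0,"wy": 0,"wz": -19,"fingers": 85},{"dx": 304,"dy": -718,"dz": 0,"wx": 0,"wy": 0,"wz": -19,"fingers": 85},{"dx": 304,"dy": -718,"dz": 0,"wx": 0,"wy": 0,"wz": -19,"fingers": 85},{"dx": 304,"dy": -718,"dz": 0,"wx": 0,"wy": 0,"wz": -19,"fingers": 85},{"dx": 304,"dy": -718,"dz": 0,"wx": 0,"wy": 0,"wz": -19,"fingers": 85}]}}

```text
time: 2.02
tcp_pos: [595.5, -338.7, 200.2]
eef_rot: [[-0.329, 0.944, -0.001], [0.944, 0.329, 0.0], [0.001, -0.001, -1.0]]
contact_force: [-0.5, 0.7, -0.1]
gripper_width: 0.997
grip_force: 0.0
```

Run:
```python
from h import *
f=grab('wrist','w1.png');W=cloud(f).reshape(-1,3)
W=W[np.linalg.norm(W[:,:2]-[584,-304],axis=1)<75]
for lo,hi in((66,80),(22,34),(8,80)):
    P=W[(W[:,2]>lo)&(W[:,2]<hi)]
    if len(P): r=cv2.minAreaRect(P[:,:2].astype(np.float32));print(lo,len(P),r,np.median(P,0))
```

```text
66 376 ((594.4246826171875, -338.75787353515625), (12.906885147094727, 20.082683563232422), 19.33009147644043) [ 594.10793802 -337.97999249   71.60910153]
22 2170 ((582.4385986328125, -304.5145568847656), (30.037639617919922, 98.65495300292969), 19.164480209350586) [ 580.67772439 -300.97376876   29.72701986]
8 3460 ((582.4385986328125, -304.5145568847656), (30.037639617919922, 98.65495300292969), 19.164480209350586) [ 582.34306583 -304.57228118   30.3848751 ]
```

View pics/w1.png

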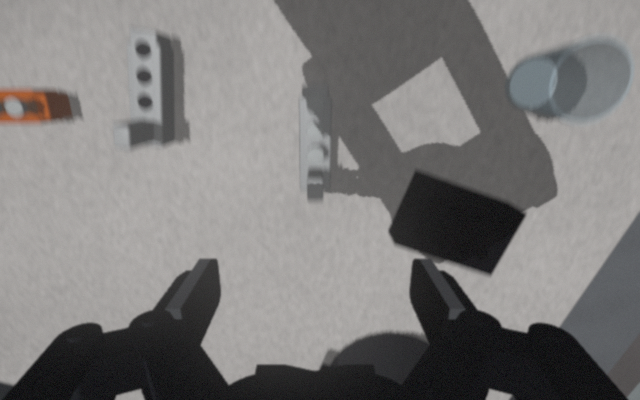

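The wrist view shows the tubed rack at about (315,145) with its handle at (315,185), clear of the black block and the empty rack. I'll descend and grip.

Emit:
{"fn": "servo_tool", "kwargs": {"motion": [{"dx": -1,"dy": 0,"dz": -40,"fingers": 60},{"dx": -1,"dy": 0,"dz": -80,"fingers": 60},{"dx": -1,"dy": 0,"dz": -120,"fingers": 60},{"dx": -1,"dy": 0,"dz": -145,"fingers": 60},{"dx": -1,"dy": 0,"dz": -161,"fingers": 60},{"dx": -1,"dy": 0,"dz": -161,"fingers": 60}]}}

```text
invalid input
```

Emit:
{"fn": "servo_tool", "kwargs": {"motion": [{"dx": 0,"fingers": 8},{"dx": 0,"fingers": 8},{"dx": 0,"fingers": 8},{"dx": 0,"fingers": 8},{"dx": 0,"fingers": 8},{"dx": 0,"fingers": 8},{"dx": 0,"fingers": 8},{"dx": 0,"fingers": 8},{"dx": 0,"fingers": 8},{"dx": 0,"fingers": 8}], "grip_force": 60}}

```text
invalid input
```

Emit:
{"fn": "servo_tool", "kwargs": {"motion": [{"dx": -1,"dy": 0,"dz": -40,"wx": 0,"wy": 0,"wz": 0,"fingers": 60},{"dx": -1,"dy": 0,"dz": -80,"wx": 0,"wy": 0,"wz": 0,"fingers": 60},{"dx": -1,"dy": 0,"dz": -120,"wx": 0,"wy": 0,"wz": 0,"fingers": 60},{"dx": -1,"dy": 0,"dz": -145,"wx": 0,"wy": 0,"wz": 0,"fingers": 60},{"dx": -1,"dy": 0,"dz": -161,"wx": 0,"wy": 0,"wz": 0,"fingers": 60},{"dx": -1,"dy": 0,"dz": -161,"wx": 0,"wy": 0,"wz": 0,"fingers": 60}], "grip_force": 60}}

```text
time: 2.57
tcp_pos: [592.4, -334.2, 35.7]
eef_rot: [[-0.33, 0.944, -0.005], [0.944, 0.33, 0.004], [0.005, -0.004, -1.0]]
contact_force: [-0.1, 0.9, -0.7]
gripper_width: 0.699
grip_force: 0.0
```

Emit:
{"fn": "servo_tool", "kwargs": {"motion": [{"dx": 0,"dy": 0,"dz": 0,"wx": 0,"wy": 0,"wz": 0,"fingers": 5},{"dx": 0,"dy": 0,"dz": 0,"wx": 0,"wy": 0,"wz": 0,"fingers": 5},{"dx": 0,"dy": 0,"dz": 0,"wx": 0,"wy": 0,"wz": 0,"fingers": 5},{"dx": 0,"dy": 0,"dz": 0,"wx": 0,"wy": 0,"wz": 0,"fingers": 5},{"dx": 0,"dy": 0,"dz": 0,"wx": 0,"wy": 0,"wz": 0,"fingers": 5},{"dx": 0,"dy": 0,"dz": 0,"wx": 0,"wy": 0,"wz": 0,"fingers": 5},{"dx": 0,"dy": 0,"dz": 0,"wx": 0,"wy": 0,"wz": 0,"fingers": 5},{"dx": 0,"dy": 0,"dz": 0,"wx": 0,"wy": 0,"wz": 0,"fingers": 5},{"dx": 0,"dy": 0,"dz": 0,"wx": 0,"wy": 0,"wz": 0,"fingers": 5},{"dx": 0,"dy": 0,"dz": 0,"wx": 0,"wy": 0,"wz": 0,"fingers": 5}], "grip_force": 60}}

```text
time: 3.4
tcp_pos: [594.7, -336.0, 42.0]
eef_rot: [[-0.33, 0.944, 0.002], [0.944, 0.33, -0.001], [-0.002, 0.001, -1.0]]
contact_force: [-2.6, -0.5, 7.1]
gripper_width: 0.154
grip_force: 59.0
```

Emit:
{"fn": "servo_tool", "kwargs": {"motion": [{"dx": 0,"dy": 0,"dz": 20,"wx": 0,"wy": 0,"wz": 0,"fingers": 5},{"dx": 0,"dy": 0,"dz": 55,"wx": 0,"wy": 0,"wz": 0,"fingers": 5},{"dx": 0,"dy": 40,"dz": 60,"wx": 0,"wy": 0,"wz": -1,"fingers": 5},{"dx": -2,"dy": 80,"dz": 60,"wx": 0,"wy": 0,"wz": -3,"fingers": 5},{"dx": -3,"dy": 120,"dz": 60,"wx": 0,"wy": 0,"wz": -5.8,"fingers": 5},{"dx": -4,"dy": 160,"dz": 60,"wx": 0,"wy": 0,"wz": -5.8,"fingers": 5},{"dx": -5,"dy": 190,"dz": 60,"wx": 0,"wy": 0,"wz": -5.8,"fingers": 5},{"dx": -5,"dy": 200,"dz": 60,"wx": 0,"wy": 0,"wz": -5.8,"fingers": 5},{"dx": -5,"dy": 200,"dz": 60,"wx": 0,"wy": 0,"wz": -5.8,"fingers": 5},{"dx": -5,"dy": 200,"dz": 60,"wx": 0,"wy": 0,"wz": -5.8,"fingers": 5},{"dx": -5,"dy": 200,"dz": 60,"wx": 0,"wy": 0,"wz": -5.8,"fingers": 5}], "grip_force": 80}}

```text
time: 4.32
tcp_pos: [589.3, -136.5, 100.5]
eef_rot: [[-0.233, 0.973, 0.0], [0.973, 0.233, -0.001], [-0.001, 0.0, -1.0]]
contact_force: [0.1, -0.4, -4.5]
gripper_width: 0.151
grip_force: 78.8
```

Run:
```python
from h import *
s=sensors.observe();print(s['tcp_pos'],s['contact_force'],s['wrist_torque'])
t=s['tcp_pos'][:2]
W=cloud(grab('wrist','w2.png')).reshape(-1,3)
W=W[np.abs(W[:,0]-t[0]+12)<35]
print(np.histogram(W[(W[:,1]>t[1]-20)&(W[:,1]<t[1]+90)][:,2],bins=range(-10,200,10)))
for lo,hi in((82,100),(98,125)):
    P=W[(W[:,2]>lo)&(W[:,2]<hi)&(W[:,1]>t[1]-10)&(W[:,1]<t[1]+100)]
    if len(P): r=cv2.minAreaRect(P[:,:2].astype(np.float32));print(lo,len(P),r,cv2.boxPoints(r).tolist(),np.median(P,0))
```

```text
[ 589.3336973  -136.47418013  100.50320905] [ 0.0987619  -0.38035859 -4.54781499] [-0.16374298 -0.06429888  0.00905585]
(array([1267, 3498,  122,  794,  504,    0,    0,    0,    1, 6403,  368,
       3800, 1022, 1733, 2026, 2167, 5066, 3349, 5998, 5376]), array([-10,   0,  10,  20,  30,  40,  50,  60,  70,  80,  90, 100, 110,
       120, 130, 140, 150, 160, 170, 180, 190]))
82 6771 ((578.5416870117188, -95.61507415771484), (30.11979866027832, 81.47785186767578), 13.428902626037598) [[554.4324340820312, -59.48748779296875], [573.3546752929688, -138.7376251220703], [602.6509399414062, -131.74266052246094], [583.7286987304688, -52.492523193359375]] [576.91575328 -88.93971562  88.19265519]
98 5475 ((579.32373046875, -97.39153289794922), (39.969791412353516, 69.15087890625), 12.859354019165039) [[552.14501953125, -68.1310806274414], [567.53515625, -135.547607421875], [606.50244140625, -126.65198516845703], [591.1123046875, -59.23545837402344]] [ 579.55855885 -113.04344345  106.58736438]
```

View pics/w2.png

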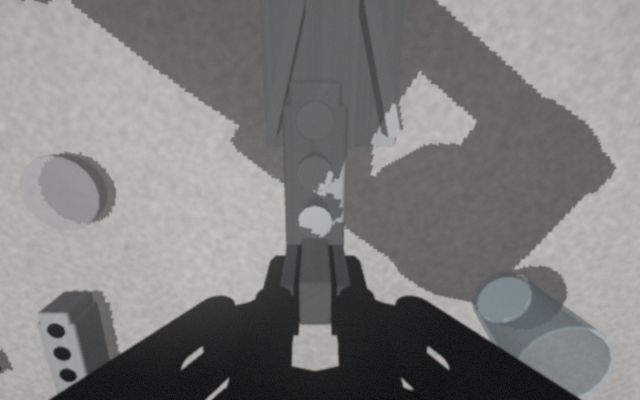

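The wrist view shows the rack gripped straight (nose at about (315,95)), with the entry's walls ahead at (275,140) and (400,140). The rack needs to shift about 12 mm sideways (right in this view). I'll move over the entry and check before lowering.

Emit:
{"fn": "servo_tool", "kwargs": {"motion": [{"dx": 0.5,"dy": 24,"dz": 0,"wx": 0,"wy": 0,"wz": 0,"fingers": 5},{"dx": 0.5,"dy": 48,"dz": 0,"wx": 0,"wy": 0,"wz": 0,"fingers": 5},{"dx": 0.5,"dy": 48,"dz": -10,"wx": 0,"wy": 0,"wz": 0,"fingers": 5},{"dx": 0.5,"dy": 48,"dz": -20,"wx": 0,"wy": 0,"wz": 0,"fingers": 5},{"dx": 0.5,"dy": 48,"dz": -20,"wx": 0,"wy": 0,"wz": 0,"fingers": 5},{"dx": 0.5,"dy": 48,"dz": -20,"wx": 0,"wy": 0,"wz": 0,"fingers": 5}]}}

```text
time: 4.87
tcp_pos: [589.3, -88.6, 79.4]
eef_rot: [[-0.232, 0.973, -0.002], [0.973, 0.232, 0.0], [0.001, -0.002, -1.0]]
contact_force: [-0.4, -0.7, -5.1]
gripper_width: 0.146
grip_force: 78.7
```

Run:
```python
from h import *
s=sensors.observe();print(s['tcp_pos'])
W=cloud(grab('wrist','w3.png')).reshape(-1,3)
a=np.radians(103.4);ax=np.array([np.cos(a),np.sin(a)]);ay=np.array([-ax[1],ax[0]]);o=np.array([564,16.2])
x=(W[:,:2]-o)@ax;y=(W[:,:2]-o)@ay;z=W[:,2]
print('tcp loc',(s['tcp_pos'][:2]-o)@ax,(s['tcp_pos'][:2]-o)@ay)
for lo in range(-105,150,15):
    q=(z>26)&(z<34)&(x>lo)&(x<lo+15)&(abs(y)<48)
    p=y[q&(y>8)];n=y[q&(y<-8)]
    if len(p)>5 and len(n)>5: print(lo,p.min().round(1),p.max().round(1),n.min().round(1),n.max().round(1),'mid',(np.median(p)+np.median(n))/2)
q=(z>55)&(z<75)&(abs(y)<28)&(x<20)&(x>-90);print('bar z',np.median(z[q]),'x max',x[q].max(),z[q].min())
for lo in (-85,-70,-55,-40): 
    r=q&(x>lo)&(x<lo+15)&(z<72); print(lo,r.sum(),y[r].min(),y[r].max())
```

```text
[589.31138138 -88.58023297  79.44530019]
tcp loc -107.79354272038965 -0.33970193153153366
-105 33.5 44.3 -42.4 -31.5 mid 0.8940004752219224
-90 29.6 41.1 -39.1 -27.6 mid 0.8980455242207448
-75 25.7 37.3 -35.6 -24.0 mid 0.8798410158295873
-60 21.9 33.4 -31.4 -20.0 mid 0.8501554611971756
-45 18.1 29.9 -28.0 -16.2 mid 0.8640911967734066
-30 17.7 26.0 -24.5 -16.0 mid 0.925092220122897
-15 17.8 35.4 -24.1 -16.0 mid 2.019496628475075
0 8.1 35.6 -24.3 -8.2 mid 5.751272629237407
bar z 67.14231760264566 x max -24.80472345600043 62.152876555428044
-85 1294 -14.312171297422639 15.820743881552197
-70 1124 -14.322437347845005 15.669326571383483
-55 1339 -14.3125572884718 15.754707908368944
-40 1585 -14.383887119603822 15.649035717983947
```

Rack and lane agree to 0.2 mm with the nose at x = -25, so I can lower it.

Emit:
{"fn": "servo_tool", "kwargs": {"motion": [{"dx": 0,"dy": 0,"dz": -12,"wx": 0,"wy": 0,"wz": 0,"fingers": 5},{"dx": 0,"dy": 0,"dz": -22,"wx": 0,"wy": 0,"wz": 0,"fingers": 5},{"dx": 0,"dy": 0,"dz": -28,"wx": 0,"wy": 0,"wz": 0,"fingers": 5},{"dx": 0,"dy": 0,"dz": -31,"wx": 0,"wy": 0,"wz": 0,"fingers": 5},{"dx": 0,"dy": 0,"dz": -32,"wx": 0,"wy": 0,"wz": 0,"fingers": 5},{"dx": 0,"dy": 0,"dz": -32,"wx": 0,"wy": 0,"wz": 0,"fingers": 5},{"dx": 0,"dy": 0,"dz": -32,"wx": 0,"wy": 0,"wz": 0,"fingers": 5},{"dx": 0,"dy": 0,"dz": -32,"wx": 0,"wy": 0,"wz": 0,"fingers": 5}]}}

```text
time: 5.58
tcp_pos: [589.9, -87.6, 48.7]
eef_rot: [[-0.233, 0.972, 0.001], [0.972, 0.233, -0.0], [-0.0, 0.0, -1.0]]
contact_force: [0.7, -0.3, -5.1]
gripper_width: 0.15
grip_force: 78.8
```

Emit:
{"fn": "servo_tool", "kwargs": {"motion": [{"dx": 0,"dy": 0,"dz": -1,"wx": 0,"wy": 0,"wz": 0,"fingers": 5},{"dx": 0,"dy": 0,"dz": -1.5,"wx": 0,"wy": 0,"wz": 0,"fingers": 5},{"dx": 0,"dy": 0,"dz": -1.5,"wx": 0,"wy": 0,"wz": 0,"fingers": 5},{"dx": 0,"dy": 0,"dz": -1.5,"wx": 0,"wy": 0,"wz": 0,"fingers": 5},{"dx": 0,"dy": 0,"dz": -1.5,"wx": 0,"wy": 0,"wz": 0,"fingers": 5}]}}

```text
time: 6.0
tcp_pos: [589.9, -87.6, 47.1]
eef_rot: [[-0.233, 0.972, 0.0], [0.972, 0.233, -0.0], [-0.0, 0.0, -1.0]]
contact_force: [-0.9, 0.4, 0.6]
gripper_width: 0.149
grip_force: 79.5
```

Emit:
{"fn": "servo_tool", "kwargs": {"motion": [{"dx": -1.2,"dy": 5,"dz": 0,"wx": 0,"wy": 0,"wz": 0,"fingers": 5},{"dx": -2.4,"dy": 10,"dz": 0,"wx": 0,"wy": 0,"wz": 0,"fingers": 5},{"dx": -3.6,"dy": 15,"dz": 0,"wx": 0,"wy": 0,"wz": 0,"fingers": 5},{"dx": -4.8,"dy": 20,"dz": 0,"wx": 0,"wy": 0,"wz": 0,"fingers": 5},{"dx": -6,"dy": 25,"dz": 0,"wx": 0,"wy": 0,"wz": 0,"fingers": 5},{"dx": -7.1,"dy": 30,"dz": 0,"wx": 0,"wy": 0,"wz": 0,"fingers": 5},{"dx": -8.3,"dy": 35,"dz": 0,"wx": 0,"wy": 0,"wz": 0,"fingers": 5},{"dx": -9.5,"dy": 40,"dz": 0,"wx": 0,"wy": 0,"wz": 0,"fingers": 5},{"dx": -9.5,"dy": 40,"dz": 0,"wx": 0,"wy": 0,"wz": 0,"fingers": 5},{"dx": -9.5,"dy": 40,"dz": 0,"wx": 0,"wy": 0,"wz": 0,"fingers": 5}]}}

```text
time: 6.83
tcp_pos: [580.6, -47.2, 47.1]
eef_rot: [[-0.234, 0.972, 0.001], [0.972, 0.234, -0.0], [-0.001, 0.001, -1.0]]
contact_force: [5.0, -5.3, -0.7]
gripper_width: 0.147
grip_force: 79.5
```

Emit:
{"fn": "servo_tool", "kwargs": {"motion": [{"dx": -1.7,"dy": 7,"dz": 0,"wx": 0,"wy": 0,"wz": 0,"fingers": 5},{"dx": -3.3,"dy": 14,"dz": 0,"wx": 0,"wy": 0,"wz": 0,"fingers": 5},{"dx": -5,"dy": 21,"dz": 0,"wx": 0,"wy": 0,"wz": 0,"fingers": 5},{"dx": -6.7,"dy": 28,"dz": 0,"wx": 0,"wy": 0,"wz": 0,"fingers": 5},{"dx": -8.3,"dy": 35,"dz": 0,"wx": 0,"wy": 0,"wz": 0,"fingers": 5},{"dx": -10,"dy": 42,"dz": 0,"wx": 0,"wy": 0,"wz": 0,"fingers": 5},{"dx": -11.7,"dy": 49,"dz": 0,"wx": 0,"wy": 0,"wz": 0,"fingers": 5},{"dx": -13.3,"dy": 56,"dz": 0,"wx": 0,"wy": 0,"wz": 0,"fingers": 5},{"dx": -15,"dy": 63,"dz": 0,"wx": 0,"wy": 0,"wz": 0,"fingers": 5},{"dx": -16.7,"dy": 70,"dz": 0,"wx": 0,"wy": 0,"wz": 0,"fingers": 5},{"dx": -18.3,"dy": 77,"dz": 0,"wx": 0,"wy": 0,"wz": 0,"fingers": 5},{"dx": -20,"dy": 84,"dz": 0,"wx": 0,"wy": 0,"wz": 0,"fingers": 5},{"dx": -21.4,"dy": 90,"dz": 0,"wx": 0,"wy": 0,"wz": 0,"fingers": 5},{"dx": -21.4,"dy": 90,"dz": 0,"wx": 0,"wy": 0,"wz": 0,"fingers": 5}]}}

```text
time: 8.0
tcp_pos: [558.9, 43.9, 47.1]
eef_rot: [[-0.234, 0.972, 0.001], [0.972, 0.234, 0.001], [0.0, 0.001, -1.0]]
contact_force: [3.8, 4.8, 2.7]
gripper_width: 0.148
grip_force: 80.0
```

Emit:
{"fn": "servo_tool", "kwargs": {"motion": [{"dx": -1.4,"dy": 6,"dz": 0,"wx": 0,"wy": 0,"wz": 0,"fingers": 5},{"dx": -2.8,"dy": 12,"dz": 0,"wx": 0,"wy": 0,"wz": 0,"fingers": 5},{"dx": -4.2,"dy": 18,"dz": 0,"wx": 0,"wy": 0,"wz": 0,"fingers": 5},{"dx": -5.7,"dy": 24,"dz": 0,"wx": 0,"wy": 0,"wz": 0,"fingers": 5},{"dx": -7.1,"dy": 30,"dz": 0,"wx": 0,"wy": 0,"wz": 0,"fingers": 5},{"dx": -8.5,"dy": 36,"dz": 0,"wx": 0,"wy": 0,"wz": 0,"fingers": 5},{"dx": -9,"dy": 38,"dz": 0,"wx": 0,"wy": 0,"wz": 0,"fingers": 5},{"dx": -9,"dy": 38,"dz": 0,"wx": 0,"wy": 0,"wz": 0,"fingers": 5},{"dx": -9,"dy": 38,"dz": 0,"wx": 0,"wy": 0,"wz": 0,"fingers": 5}]}}

```text
time: 8.75
tcp_pos: [549.7, 81.0, 47.0]
eef_rot: [[-0.234, 0.972, -0.0], [0.972, 0.234, 0.001], [0.001, 0.0, -1.0]]
contact_force: [-1.4, 2.2, 5.9]
gripper_width: 0.151
grip_force: 80.5
```

Emit:
{"fn": "servo_tool", "kwargs": {"motion": [{"dx": -0.5,"dy": 2,"dz": 0.5,"wx": 0,"wy": 0,"wz": 0,"fingers": 5},{"dx": -1,"dy": 4,"dz": 0.7,"wx": 0,"wy": 0,"wz": 0,"fingers": 5},{"dx": -1.4,"dy": 6,"dz": 0.7,"wx": 0,"wy": 0,"wz": 0,"fingers": 5},{"dx": -1.9,"dy": 8,"dz": 0.7,"wx": 0,"wy": 0,"wz": 0,"fingers": 5},{"dx": -2.4,"dy": 10,"dz": 0.7,"wx": 0,"wy": 0,"wz": 0,"fingers": 5},{"dx": -2.8,"dy": 12,"dz": 0.7,"wx": 0,"wy": 0,"wz": 0,"fingers": 5},{"dx": -3.3,"dy": 14,"dz": 0.7,"wx": 0,"wy": 0,"wz": 0,"fingers": 5},{"dx": -3.8,"dy": 16,"dz": 0.7,"wx": 0,"wy": 0,"wz": 0,"fingers": 5},{"dx": -3.8,"dy": 16,"dz": 0.7,"wx": 0,"wy": 0,"wz": 0,"fingers": 5},{"dx": -3.8,"dy": 16,"dz": 0.7,"wx": 0,"wy": 0,"wz": 0,"fingers": 5}]}}

```text
time: 9.58
tcp_pos: [545.9, 96.6, 47.4]
eef_rot: [[-0.233, 0.972, -0.0], [0.972, 0.233, 0.0], [0.0, -0.0, -1.0]]
contact_force: [0.5, 0.7, -4.5]
gripper_width: 0.151
grip_force: 78.8
```

Emit:
{"fn": "servo_tool", "kwargs": {"motion": [{"dx": -0.3,"dy": 1,"dz": 0,"wx": 0,"wy": 0,"wz": 0,"fingers": 5},{"dx": -0.5,"dy": 2,"dz": 0,"wx": 0,"wy": 0,"wz": 0,"fingers": 5},{"dx": -0.7,"dy": 3,"dz": 0,"wx": 0,"wy": 0,"wz": 0,"fingers": 5},{"dx": -0.7,"dy": 3,"dz": 0,"wx": 0,"wy": 0,"wz": 0,"fingers": 5},{"dx": -0.7,"dy": 3,"dz": 0,"wx": 0,"wy": 0,"wz": 0,"fingers": 5}]}}

```text
time: 10.0
tcp_pos: [545.3, 99.5, 47.5]
eef_rot: [[-0.233, 0.972, -0.0], [0.972, 0.233, 0.0], [0.0, -0.0, -1.0]]
contact_force: [0.3, 0.2, -4.3]
gripper_width: 0.152
grip_force: 78.9
```

Emit:
{"fn": "servo_tool", "kwargs": {"motion": [{"dx": -0.3,"dy": 1,"dz": 0,"wx": 0,"wy": 0,"wz": 0,"fingers": 5},{"dx": -0.5,"dy": 2,"dz": 0,"wx": 0,"wy": 0,"wz": 0,"fingers": 5},{"dx": -0.7,"dy": 3,"dz": 0,"wx": 0,"wy": 0,"wz": 0,"fingers": 5},{"dx": -0.7,"dy": 3,"dz": 0,"wx": 0,"wy": 0,"wz": 0,"fingers": 5},{"dx": -0.7,"dy": 3,"dz": 0,"wx": 0,"wy": 0,"wz": 0,"fingers": 5}]}}

```text
time: 10.42
tcp_pos: [544.6, 102.5, 47.5]
eef_rot: [[-0.233, 0.972, -0.0], [0.972, 0.233, -0.0], [-0.0, -0.0, -1.0]]
contact_force: [-0.5, -0.4, -5.4]
gripper_width: 0.153
grip_force: 78.9
```

Emit:
{"fn": "servo_tool", "kwargs": {"motion": [{"dx": -0.3,"dy": 1,"dz": 0,"wx": 0,"wy": 0,"wz": 0,"fingers": 5},{"dx": -0.5,"dy": 2,"dz": 0,"wx": 0,"wy": 0,"wz": 0,"fingers": 5},{"dx": -0.7,"dy": 3,"dz": 0,"wx": 0,"wy": 0,"wz": 0,"fingers": 5},{"dx": -0.7,"dy": 3,"dz": 0,"wx": 0,"wy": 0,"wz": 0,"fingers": 5},{"dx": -0.7,"dy": 3,"dz": 0,"wx": 0,"wy": 0,"wz": 0,"fingers": 5}]}}

```text
time: 10.83
tcp_pos: [543.9, 105.5, 47.5]
eef_rot: [[-0.233, 0.972, -0.0], [0.972, 0.233, -0.0], [-0.0, -0.0, -1.0]]
contact_force: [-0.5, 1.1, -4.9]
gripper_width: 0.148
grip_force: 78.9
```

Emit:
{"fn": "servo_tool", "kwargs": {"motion": [{"dx": -0.3,"dy": 1,"dz": 0,"wx": 0,"wy": 0,"wz": 0,"fingers": 5},{"dx": -0.5,"dy": 2,"dz": 0,"wx": 0,"wy": 0,"wz": 0,"fingers": 5},{"dx": -0.7,"dy": 3,"dz": 0,"wx": 0,"wy": 0,"wz": 0,"fingers": 5},{"dx": -0.7,"dy": 3,"dz": 0,"wx": 0,"wy": 0,"wz": 0,"fingers": 5},{"dx": -0.7,"dy": 3,"dz": 0,"wx": 0,"wy": 0,"wz": 0,"fingers": 5}]}}

```text
time: 11.25
tcp_pos: [543.2, 108.5, 47.5]
eef_rot: [[-0.233, 0.972, -0.0], [0.972, 0.233, 0.0], [0.0, -0.0, -1.0]]
contact_force: [-0.3, 0.1, -4.2]
gripper_width: 0.148
grip_force: 78.9
```

Emit:
{"fn": "servo_tool", "kwargs": {"motion": [{"dx": -0.3,"dy": 1,"dz": 0,"wx": 0,"wy": 0,"wz": 0,"fingers": 5},{"dx": -0.5,"dy": 2,"dz": 0,"wx": 0,"wy": 0,"wz": 0,"fingers": 5},{"dx": -0.7,"dy": 3,"dz": 0,"wx": 0,"wy": 0,"wz": 0,"fingers": 5},{"dx": -0.7,"dy": 3,"dz": 0,"wx": 0,"wy": 0,"wz": 0,"fingers": 5},{"dx": -0.7,"dy": 3,"dz": 0,"wx": 0,"wy": 0,"wz": 0,"fingers": 5}]}}

```text
time: 11.67
tcp_pos: [542.5, 111.5, 47.5]
eef_rot: [[-0.233, 0.972, -0.0], [0.972, 0.233, -0.0], [-0.0, -0.0, -1.0]]
contact_force: [-0.8, -0.3, -4.7]
gripper_width: 0.152
grip_force: 78.9
```

Emit:
{"fn": "servo_tool", "kwargs": {"motion": [{"dx": -0.3,"dy": 1,"dz": 0,"wx": 0,"wy": 0,"wz": 0,"fingers": 5},{"dx": -0.5,"dy": 2,"dz": 0,"wx": 0,"wy": 0,"wz": 0,"fingers": 5},{"dx": -0.7,"dy": 3,"dz": 0,"wx": 0,"wy": 0,"wz": 0,"fingers": 5},{"dx": -0.7,"dy": 3,"dz": 0,"wx": 0,"wy": 0,"wz": 0,"fingers": 5},{"dx": -0.7,"dy": 3,"dz": 0,"wx": 0,"wy": 0,"wz": 0,"fingers": 5}]}}

```text
time: 12.08
tcp_pos: [541.8, 114.5, 47.5]
eef_rot: [[-0.233, 0.972, -0.0], [0.972, 0.233, -0.0], [-0.0, -0.0, -1.0]]
contact_force: [-0.3, -0.2, -4.3]
gripper_width: 0.145
grip_force: 78.9
```

Emit:
{"fn": "servo_tool", "kwargs": {"motion": [{"dx": -0.3,"dy": 1,"dz": 0,"wx": 0,"wy": 0,"wz": 0,"fingers": 5},{"dx": -0.5,"dy": 2,"dz": 0,"wx": 0,"wy": 0,"wz": 0,"fingers": 5},{"dx": -0.7,"dy": 3,"dz": 0,"wx": 0,"wy": 0,"wz": 0,"fingers": 5},{"dx": -0.7,"dy": 3,"dz": 0,"wx": 0,"wy": 0,"wz": 0,"fingers": 5},{"dx": -0.7,"dy": 3,"dz": 0,"wx": 0,"wy": 0,"wz": 0,"fingers": 5}]}}

```text
time: 12.5
tcp_pos: [541.1, 117.5, 47.5]
eef_rot: [[-0.233, 0.972, -0.0], [0.972, 0.233, -0.0], [-0.0, -0.0, -1.0]]
contact_force: [-0.4, 0.2, -4.4]
gripper_width: 0.149
grip_force: 78.9
```

Emit:
{"fn": "servo_tool", "kwargs": {"motion": [{"dx": -0.3,"dy": 1,"dz": 0,"wx": 0,"wy": 0,"wz": 0,"fingers": 5},{"dx": -0.5,"dy": 2,"dz": 0,"wx": 0,"wy": 0,"wz": 0,"fingers": 5},{"dx": -0.7,"dy": 3,"dz": 0,"wx": 0,"wy": 0,"wz": 0,"fingers": 5},{"dx": -0.7,"dy": 3,"dz": 0,"wx": 0,"wy": 0,"wz": 0,"fingers": 5},{"dx": -0.7,"dy": 3,"dz": 0,"wx": 0,"wy": 0,"wz": 0,"fingers": 5}]}}

```text
time: 12.92
tcp_pos: [540.4, 120.5, 47.5]
eef_rot: [[-0.233, 0.972, -0.0], [0.972, 0.233, 0.0], [0.0, -0.0, -1.0]]
contact_force: [-0.6, 1.0, -4.3]
gripper_width: 0.147
grip_force: 78.9
```

Emit:
{"fn": "servo_tool", "kwargs": {"motion": [{"dx": -0.3,"dy": 1,"dz": 0,"wx": 0,"wy": 0,"wz": 0,"fingers": 5},{"dx": -0.5,"dy": 2,"dz": 0,"wx": 0,"wy": 0,"wz": 0,"fingers": 5},{"dx": -0.7,"dy": 3,"dz": 0,"wx": 0,"wy": 0,"wz": 0,"fingers": 5},{"dx": -0.7,"dy": 3,"dz": 0,"wx": 0,"wy": 0,"wz": 0,"fingers": 5},{"dx": -0.7,"dy": 3,"dz": 0,"wx": 0,"wy": 0,"wz": 0,"fingers": 5}]}}

```text
time: 13.33
tcp_pos: [539.7, 123.5, 47.4]
eef_rot: [[-0.233, 0.972, -0.0], [0.972, 0.233, -0.0], [0.0, -0.0, -1.0]]
contact_force: [0.2, -0.3, -5.0]
gripper_width: 0.151
grip_force: 78.9
```

Emit:
{"fn": "servo_tool", "kwargs": {"motion": [{"dx": -0.3,"dy": 1,"dz": 0,"wx": 0,"wy": 0,"wz": 0,"fingers": 5},{"dx": -0.5,"dy": 2,"dz": 0,"wx": 0,"wy": 0,"wz": 0,"fingers": 5},{"dx": -0.7,"dy": 3,"dz": 0,"wx": 0,"wy": 0,"wz": 0,"fingers": 5},{"dx": -0.7,"dy": 3,"dz": 0,"wx": 0,"wy": 0,"wz": 0,"fingers": 5},{"dx": -0.7,"dy": 3,"dz": 0,"wx": 0,"wy": 0,"wz": 0,"fingers": 5}]}}

```text
time: 13.75
tcp_pos: [539.0, 126.5, 47.5]
eef_rot: [[-0.233, 0.972, -0.0], [0.972, 0.233, -0.0], [-0.0, -0.0, -1.0]]
contact_force: [0.0, 0.3, -4.6]
gripper_width: 0.15
grip_force: 78.9
```

Emit:
{"fn": "servo_tool", "kwargs": {"motion": [{"dx": -0.3,"dy": 1,"dz": 0,"wx": 0,"wy": 0,"wz": 0,"fingers": 5},{"dx": -0.5,"dy": 2,"dz": 0,"wx": 0,"wy": 0,"wz": 0,"fingers": 5},{"dx": -0.7,"dy": 3,"dz": 0,"wx": 0,"wy": 0,"wz": 0,"fingers": 5},{"dx": -0.7,"dy": 3,"dz": 0,"wx": 0,"wy": 0,"wz": 0,"fingers": 5},{"dx": -0.7,"dy": 3,"dz": 0,"wx": 0,"wy": 0,"wz": 0,"fingers": 5}]}}

```text
time: 14.17
tcp_pos: [538.3, 129.5, 47.5]
eef_rot: [[-0.233, 0.972, -0.0], [0.972, 0.233, -0.0], [-0.0, -0.0, -1.0]]
contact_force: [0.1, -0.4, -5.5]
gripper_width: 0.148
grip_force: 78.9
```

Emit:
{"fn": "servo_tool", "kwargs": {"motion": [{"dx": -0.3,"dy": 1,"dz": 0,"wx": 0,"wy": 0,"wz": 0,"fingers": 5},{"dx": -0.5,"dy": 2,"dz": 0,"wx": 0,"wy": 0,"wz": 0,"fingers": 5},{"dx": -0.7,"dy": 3,"dz": 0,"wx": 0,"wy": 0,"wz": 0,"fingers": 5},{"dx": -0.7,"dy": 3,"dz": 0,"wx": 0,"wy": 0,"wz": 0,"fingers": 5},{"dx": -0.7,"dy": 3,"dz": 0,"wx": 0,"wy": 0,"wz": 0,"fingers": 5}]}}

```text
time: 14.58
tcp_pos: [537.6, 132.5, 47.5]
eef_rot: [[-0.233, 0.972, -0.0], [0.972, 0.233, -0.0], [-0.0, -0.0, -1.0]]
contact_force: [-0.1, -0.6, -5.0]
gripper_width: 0.149
grip_force: 78.9
```

Emit:
{"fn": "servo_tool", "kwargs": {"motion": [{"dx": -0.3,"dy": 1,"dz": 0,"wx": 0,"wy": 0,"wz": 0,"fingers": 5},{"dx": -0.5,"dy": 2,"dz": 0,"wx": 0,"wy": 0,"wz": 0,"fingers": 5},{"dx": -0.7,"dy": 3,"dz": 0,"wx": 0,"wy": 0,"wz": 0,"fingers": 5},{"dx": -0.7,"dy": 3,"dz": 0,"wx": 0,"wy": 0,"wz": 0,"fingers": 5},{"dx": -0.7,"dy": 3,"dz": 0,"wx": 0,"wy": 0,"wz": 0,"fingers": 5}]}}

```text
time: 15.0
tcp_pos: [536.9, 135.5, 47.5]
eef_rot: [[-0.233, 0.972, -0.0], [0.972, 0.233, -0.0], [0.0, -0.0, -1.0]]
contact_force: [-0.6, 0.2, -4.0]
gripper_width: 0.153
grip_force: 78.9
```

Emit:
{"fn": "servo_tool", "kwargs": {"motion": [{"dx": -0.3,"dy": 1,"dz": 0,"wx": 0,"wy": 0,"wz": 0,"fingers": 5},{"dx": -0.5,"dy": 2,"dz": 0,"wx": 0,"wy": 0,"wz": 0,"fingers": 5},{"dx": -0.5,"dy": 2,"dz": 0,"wx": 0,"wy": 0,"wz": 0,"fingers": 5},{"dx": -0.5,"dy": 2,"dz": 0,"wx": 0,"wy": 0,"wz": 0,"fingers": 5}]}}

```text
time: 15.33
tcp_pos: [536.6, 137.0, 47.7]
eef_rot: [[-0.233, 0.972, 0.0], [0.972, 0.233, -0.001], [-0.001, 0.0, -1.0]]
contact_force: [1.0, -6.7, -2.2]
gripper_width: 0.147
grip_force: 79.2
```

Emit:
{"fn": "servo_tool", "kwargs": {"motion": [{"dx": -0.2,"dy": 0.8,"dz": 0,"wx": 0,"wy": 0,"wz": 0,"fingers": 5},{"dx": -0.2,"dy": 0.8,"dz": 0,"wx": 0,"wy": 0,"wz": 0,"fingers": 5},{"dx": -0.2,"dy": 0.8,"dz": 0,"wx": 0,"wy": 0,"wz": 0,"fingers": 5},{"dx": -0.2,"dy": 0.8,"dz": 0,"wx": 0,"wy": 0,"wz": 0,"fingers": 5}]}}

```text
time: 15.67
tcp_pos: [536.5, 137.5, 47.8]
eef_rot: [[-0.233, 0.972, 0.001], [0.972, 0.233, -0.001], [-0.001, 0.0, -1.0]]
contact_force: [1.1, -8.7, -1.7]
gripper_width: 0.143
grip_force: 79.3
```

The slope of about 4 N/mm matches the plunger's end stop. I'll set the rack down on the floor, ease the load and release.

Emit:
{"fn": "servo_tool", "kwargs": {"motion": [{"dx": 0,"dy": 0,"dz": -0.7,"wx": 0,"wy": 0,"wz": 0,"fingers": 5},{"dx": 0.1,"dy": -0.6,"dz": -0.7,"wx": 0,"wy": 0,"wz": 0,"fingers": 5},{"dx": 0.3,"dy": -1.2,"dz": -0.7,"wx": 0,"wy": 0,"wz": 0,"fingers": 5},{"dx": 0.3,"dy": -1.2,"dz": -0.7,"wx": 0,"wy": 0,"wz": 0,"fingers": 5},{"dx": 0.3,"dy": -1.2,"dz": -0.7,"wx": 0,"wy": 0,"wz": 0,"fingers": 5}]}}

```text
time: 16.08
tcp_pos: [536.8, 136.6, 47.1]
eef_rot: [[-0.233, 0.972, 0.001], [0.972, 0.233, -0.001], [-0.001, 0.0, -1.0]]
contact_force: [-0.0, -5.8, -0.2]
gripper_width: 0.147
grip_force: 79.7
```

Emit:
{"fn": "servo_tool", "kwargs": {"motion": [{"dx": 0.2,"dy": -0.7,"dz": -0.2,"wx": 0,"wy": 0,"wz": 0,"fingers": 5},{"dx": 0.2,"dy": -0.7,"dz": -0.2,"wx": 0,"wy": 0,"wz": 0,"fingers": 5},{"dx": 0.2,"dy": -0.7,"dz": -0.2,"wx": 0,"wy": 0,"wz": 0,"fingers": 5},{"dx": 0.2,"dy": -0.7,"dz": -0.2,"wx": 0,"wy": 0,"wz": 0,"fingers": 22},{"dx": 0.2,"dy": -0.7,"dz": -0.2,"wx": 0,"wy": 0,"wz": 0,"fingers": 40},{"dx": 0.2,"dy": -0.7,"dz": -0.2,"wx": 0,"wy": 0,"wz": 0,"fingers": 40},{"dx": 0.2,"dy": -0.7,"dz": -0.2,"wx": 0,"wy": 0,"wz": 0,"fingers": 40},{"dx": 0.2,"dy": -0.7,"dz": -0.2,"wx": 0,"wy": 0,"wz": 0,"fingers": 40}]}}

```text
time: 16.75
tcp_pos: [536.7, 136.4, 46.5]
eef_rot: [[-0.233, 0.972, -0.0], [0.972, 0.233, 0.0], [0.0, -0.0, -1.0]]
contact_force: [-0.1, -0.1, 0.3]
gripper_width: 0.467
grip_force: 0.0
```

Emit:
{"fn": "servo_tool", "kwargs": {"motion": [{"dx": 0,"dy": 0,"dz": 10,"wx": 0,"wy": 0,"wz": 0,"fingers": 40},{"dx": 0,"dy": 0,"dz": 30,"wx": 0,"wy": 0,"wz": 0,"fingers": 40},{"dx": 0,"dy": 0,"dz": 70,"wx": 0,"wy": 0,"wz": 0,"fingers": 40},{"dx": 0,"dy": -30,"dz": 110,"wx": 0,"wy": 0,"wz": 0,"fingers": 40},{"dx": 0,"dy": -60,"dz": 130,"wx": 0,"wy": 0,"wz": 0,"fingers": 40},{"dx": 0,"dy": -80,"dz": 130,"wx": 0,"wy": 0,"wz": 0,"fingers": 40},{"dx": 0,"dy": -80,"dz": 130,"wx": 0,"wy": 0,"wz": 0,"fingers": 40},{"dx": 0,"dy": -80,"dz": 130,"wx": 0,"wy": 0,"wz": 0,"fingers": 40}]}}

```text
time: 17.42
tcp_pos: [536.8, 55.5, 177.6]
eef_rot: [[-0.231, 0.973, 0.001], [0.973, 0.231, 0.0], [-0.0, 0.001, -1.0]]
contact_force: [-0.6, 1.2, -0.4]
gripper_width: 0.469
grip_force: 0.0
```

Run:
```python
from h import *
f=grab('wrist','w4.png');W=cloud(f).reshape(-1,3)
a=np.radians(103.4);ax=np.array([np.cos(a),np.sin(a)]);ay=np.array([-ax[1],ax[0]]);o=np.array([564,16.2])
x=(W[:,:2]-o)@ax;y=(W[:,:2]-o)@ay;z=W[:,2]
q=(z>70)&(z<84)&(abs(y)<12)&(x>85)&(x<150);print('handle',q.sum(),x[q].min(),x[q].max(),y[q].min(),y[q].max(),np.median(z[q]))
q=(z>31)&(z<40)&(abs(y)<16)&(x>50)&(x<150);print('bar top',np.median(z[q]),x[q].min())
```

```text
handle 588 109.8098213693416 129.46636134067344 -7.35639203610834 6.7134645465778355 76.66395198990142
bar top 34.6914279625882 105.85402843920525
```

View pics/w4.png

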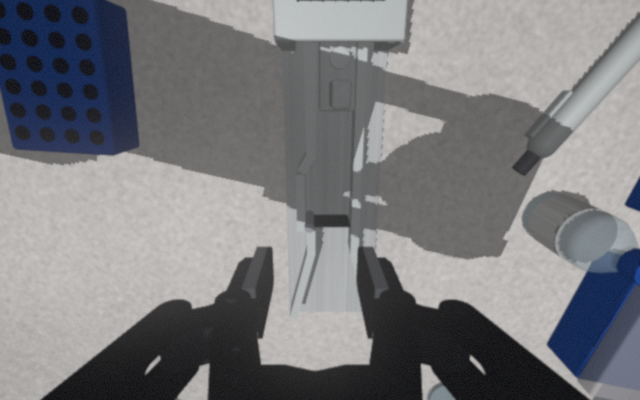

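The rack sits home: handle at about (341,95) just short of the hood, centre near x = 156 mm. The flap is shut behind it (dark bar straight across at (330,220)) and the gripper is clear.

```bash
python3 -c "
from h import *
print(hand_in())"
```

```text
the job is handed in; nothing more can be done
None
```

I loaded the tube rack and handed the job in: it stands in the lane with its nose against the plunger's end stop (peak about 9 N) and the flap shut behind it; hand-in gave no verdict, and I judged the plunger fully in from the push force, since it can't be seen.

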